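# Refill the laundry-room deodoriser

### The job

Refill the fan deodoriser on the laundry counter: slide its switch off, drop all the wooden refill pucks lying on the counter into its pot, then screw the cap on squarely until it is fully down, and only then slide the switch back on. Leave the other things on the counter where they are.

Things in the scene. Friction and masses are not known exactly. Their poses are not given: they have to be found in the camera images.
- unit: Fan deodoriser fixed to the counter: white box 120 mm (its x) by 225 mm (its y), 70 mm high (the deck). A pot is sunk in it, its grey threaded neck standing 30 mm above the deck. Origin: on the pot's axis at counter height, z up; the box reaches from x -60 to +60 mm and y -50 to +175 mm.
- mouth (a point): Centre of the pot's mouth at the rim, 100 mm above the counter; axes as the unit's. The mouth is 51 mm wide, the pot's floor 12 mm above the counter. The neck is 64 mm in outer diameter, its top 6 mm bevelled inward.
- thread (a point): On the pot's axis, at the height where the threads start (4.4 mm under the rim). Three right-hand threads outside the neck: 72 mm over the threads, 3 mm thick, lead 24 mm a turn. Their starts lie at 0, 120 and 240 degrees about z from the unit's x axis; each runs down clockwise (from above) for 240 degrees.
- slot (a point): Centre of the switch's finger slot, at deck height (70 mm up); 118 mm along the unit's +y from the pot's axis. The slot is a recess 34 mm wide (unit x), 88 mm long (unit y) and 7 mm deep, open to the top.
- nub (a point): Middle of the top of the switch's nub, a white ribbed block in the dark slot, 14 mm wide (unit x), 10 mm long (unit y), top 1 mm above the deck. It slides along the unit's y by 14 mm under about 1.5 N and stays where left. Off: toward the pot, 7 mm short of the slot's centre; on: 7 mm beyond it. A fingertip let down into the slot beside it pushes it along.
- switch (a joint): Slide switch: 0 m off (pushed fully toward the pot), 0.014 m on (fully away from it)
- cap: Grey screw cap, loose, at first standing skirt down on the counter: 81 mm in diameter, 24 mm high, plus a wing bar on top; 50 mm high in all, about 90 g. Origin: centre of the skirt's lower edge, z up; x along the wing bar. Fully screwed down its origin is 80 mm above the counter. Its skirt then ends 10 mm above the deck.
- bar (a point): Middle of the top of the cap's wing bar: 70 mm long (cap x), 14 mm wide (cap y), 26 mm high, standing across the middle of the disc. Fingers standing loosely on either side of the bar can turn the cap like a wrench, leaving it free to sink by its own weight.
- lugs (a point): On the cap's axis, at the lugs' height, 4.3 mm above the skirt's edge. Three lugs, 3.4 mm thick, inside the skirt at 0, 120 and 240 degrees about z from cap x. Laid over the neck they rest on the threads; turned back (counterclockwise from above) past the thread starts the cap drops 8 mm, then about 110 to 125 degrees clockwise draw it fully down, where it goes stiff.
- disc (a point): Centre of the disc's underside, 20 mm above the cap's origin; it comes to rest on the rim (point mouth) when the cap is fully down, and is up to 15 mm above the rim when the lugs lie on top of the threads.
- puck1: Wooden refill puck, 26 mm in diameter, 14 mm high, 20 g, lying flat on the counter. Origin: centre of its underside. Three to five pucks are present (None if absent).
- puck2: Another puck, alike
- puck3: Another puck, alike
- puck4: Another puck, alike
- puck5: Another puck, alike
- scoop: Bystander: white square measuring scoop, 35 mm high, handle 5 mm thick; origin at the middle of the cup's underside
- clothes_brush: Bystander: wooden brush, 200 mm long, lying on the counter
- peg_tin: Bystander: open metal tin 100 by 75 by 50 mm
- stain_jar: Bystander: glass jar, 60 mm in diameter, 60 mm high
- button_bowl: Bystander: white bowl, 100 mm in diameter, 40 mm high

How it is judged:
By the outcome, as a careful person would: the job done as asked, in the order asked, and still so for the second after the job is handed in, with the robot touching nothing.
Of puck1, puck2, puck3, puck4, puck5 only 3 to 5 are there at a start; the rules pass over those that are not, and their reading is None.
At some moment in a run one of puck1, puck2, puck3, puck4, puck5 may be knocked a few centimetres aside while the robot is not near it.
It also fails if it takes over 210 s, if anything falls off the work surface, if the arm or the gripper's body presses on something with over 40 N, if the wrist force passes 120 N, or if a joint passes its speed limit or range.

### The arm

A 6-joint arm with a two-finger parallel gripper is mounted at the origin on the work surface. World frame = base frame: x ahead of the robot, y to its left, z up, the work surface at z = 0. Lengths are in m, angles in rad, forces in N, time in s.
With the tool pointing down it reaches from about 0.375 to 0.975 m from the base axis. Payload 3.8 kg.
Tool frame: the origin (TCP) lies at the very end of the fingers, on their centre line; the grasp point (between the pads) lies bot.hold_point_z behind it (bot.hold_point_z is the distance from the TCP to the grasp point, in m); z points along the fingers, y is the line along which they close (so a half turn about z gives the same grasp; the last joint's range is limited). The gripper opens to 85 mm and grips with 20 to 120 N. Pads are 22 mm wide; open, the fingers measure 114 mm over their backs; the gripper's body (76 mm by 85 mm) begins 54 mm behind the grasp point. The pads swing forward as they close: fully open they stand 13 mm farther back than shut.
Start: joints at [1.09, 0.264, 1.604, -0, 1.274, -0.037], TCP at [0.29, 0.61, 0.231] pointing down, gripper open.
Joint ranges: [-2.63, 2.63], [-0.94, 2.18], [0.31, 2.57], [-1.31, 4.45], [0, 2.66], [-2.55, 2.55]. Speed limits (rad/s): [2.57, 2.57, 3.14, 3.14, 3.14, 3.14].

### API

Orientations are given as a rotation vector (axis times angle).
In Python, from workcell import bot, cams, ticket, readout gives the robot as it stands (bot), with the cameras (cams), the job (ticket) and the readings (readout).
- The arm moves only by the shell command python3 jog.py 'ROWS' [OPENING] [FORCE]. ROWS is a JSON list of rows, 1 to 5 of them, each written [[dx, dy, dz], turn]: dx, dy, dz in m, then a turn about the tool's z in rad; each row shifts and turns the commanded pose from where the row before left it, along the tool's axes as they then stand; what a row does not reach is not made up. A row lasts 1/8 s, in which the tool goes at most 0.0625 m and 0.188 rad, less where a joint would pass 70% of its speed; a pose out of reach is approached as far as the arm can. OPENING is the opening from 0.0 (shut) to 1.0 (fully open), set as the command begins (- or left out keeps the last). The fingers move at their own pace and stop on an object; FORCE is the grip in N (left out, the last holds). Time passes only in rows, so rows that do not move let the fingers close. It prints the time, the measured TCP pose, the force, the opening and the grip force at its end. Input that does not fit is refused with a message, and nothing moves.
- readout.read_state(): the state, without advancing time (a new reading comes with each control period).
- cams.read_camera(name): name is "scene" or "top" or "wrist"; returns the picture (384x512x3 uint8, red, green, blue); there is no depth.
- cams.camera_info(name): a dict with "intrinsics" (3x3 intrinsics, pixels), "extrinsics" (4x4, takes a point from camera to world coordinates). Camera axes: x right, y down, z forward; pixel columns grow to the right and rows downward; lengths in m; the calibration is good to about 2 mm. A picture is of the moment at which its call begins: read the wrist's pose just before it. camera_info takes no time and is no camera call; for the wrist camera it gives the pose at the moment of the call.
- ticket.finish_job(): hands the job in; it is judged then, once.
The state is a dict: "time": time; "q": joint angles; "joint_vel": joint speeds; "joint_torque": joint torques, N m; "tool_pos": TCP position; "tcp_rot": TCP orientation; "wrist_force": force on the tool from outside, world axes, zero at the start; "torque": the same for the moment, N m; "width": opening from 0.0 (shut) to 1.0 (fully open); "grip_force": force on a finger pad.
Only numpy, scipy, OpenCV 4.12 (cv2) and the standard library are available. Lean on these libraries where they do the work, as an engineer would, in place of code of your own. Each camera call takes 0.05 s, during which the arm holds its last target. There are 200 camera calls.

## Working session

There is one attempt and no reset: what is moved stays moved. The work goes in short steps, Python scripts to look and compute and a shell command to move; the robot and the scene stay as the last step left them, time stands still between calls to the robot, and variables do not carry over. Pictures are saved under pics/ and viewed, at most 14 in all, crops included, and the job is handed in when it is done.

```bash
ls; mkdir -p pics
cat > h.py <<'E'
import numpy as np, cv2
from scipy.spatial.transform import Rotation as R
from workcell import bot, cams, ticket, readout
def snap(n,f):
    info=cams.camera_info(n); im=cams.read_camera(n)
    cv2.imwrite(f'pics/{f}.png',im[:,:,::-1]); np.savez(f'pics/{f}.npz',K=info['intrinsics'],T=info['extrinsics'],im=im)
    return im
def ld(f):
    d=np.load(f'pics/{f}.npz'); return d['im'],d['K'],d['T']
def ray(f,u,v,z):
    im,K,T=ld(f); d=T[:3,:3]@np.linalg.solve(K,[u,v,1.]); o=T[:3,3]
    return o+d*(z-o[2])/d[2]
def proj(f,p):
    im,K,T=ld(f); c=T[:3,:3].T@(np.asarray(p)-T[:3,3]); q=K@c; return q[:2]/q[2]
def rel(x,y,z):
    s=readout.read_state(); r=R.from_rotvec(s['tcp_rot']); return r.inv().apply(np.array([x,y,z])-s['tool_pos'])
E
python3 - <<'E'
from h import *
a=snap('top','top0');b=snap('scene','scene0');c=snap('wrist','wrist0')
for f in('top0','scene0','wrist0'):
    im,K,T=ld(f);print(f,K.round(1).tolist(),T.round(3).tolist())
s=readout.read_state();print(s,bot.hold_point_z)
E
```

```text
jog.py
pics
workcell.py
top0 [[434.0, 0.0, 261.0], [0.0, 434.0, 193.1], [0.0, 0.0, 1.0]] [[0.017, -0.988, 0.155, 0.412], [-1.0, -0.016, 0.008, 0.056], [-0.006, -0.155, -0.988, 1.137], [0.0, 0.0, 0.0, 1.0]]
scene0 [[374.9, 0.0, 260.0], [0.0, 374.9, 186.7], [0.0, 0.0, 1.0]] [[0.78, 0.389, -0.491, 1.065], [0.626, -0.472, 0.621, -0.534], [0.01, -0.791, -0.611, 0.647], [0.0, 0.0, 0.0, 1.0]]
wrist0 [[306.3, 0.0, 247.8], [0.0, 306.3, 192.4], [0.0, 0.0, 1.0]] [[0.43, 0.867, 0.25, 0.226], [0.903, -0.412, -0.122, 0.64], [-0.002, 0.278, -0.96, 0.373], [0.0, 0.0, 0.0, 1.0]]
{'time': 0.15, 'q': array([ 1.09003330e+00,  2.64572996e-01,  1.60510850e+00,  1.41106489e-05,
        1.27370218e+00, -3.68962513e-02]), 'joint_vel': array([ 0.00107211, -0.00210796, -0.00377982,  0.00042583,  0.00114189,
        0.00082806]), 'joint_torque': array([ 3.59789510e-04, -5.15906668e+01, -3.67958522e+01, -9.08211746e-05,
        8.04526062e-03,  2.14024783e-05]), 'tool_pos': array([0.28959023, 0.60906927, 0.23022679]), 'tcp_rot': array([-6.91417127e-01, -3.06407856e+00,  2.71379909e-03]), 'wrist_force': array([0.10531109, 0.86287598, 0.75125864]), 'torque': array([-0.04818758,  0.02439907, -0.02717507]), 'grip_force': 0.0, 'width': 0.9958400343911123} 0.0187
```

View pics/top0.png

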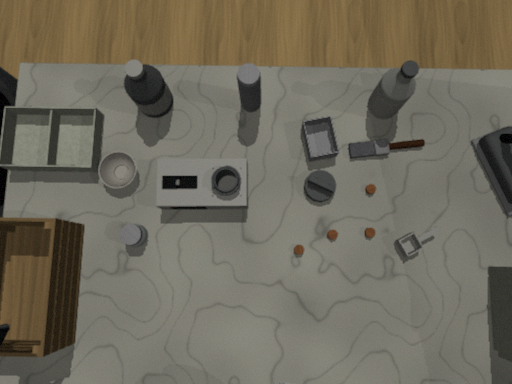

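View pics/scene0.png

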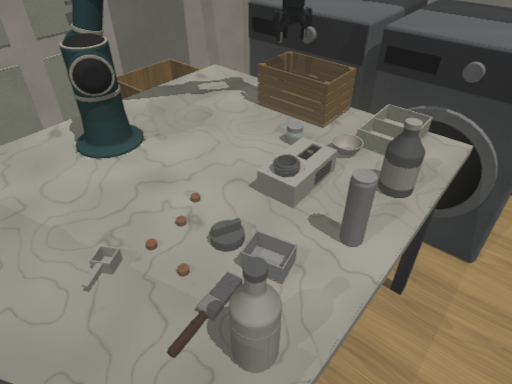

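Top view: four pucks at about (299,250), (332,235), (370,232) and (370,189). The cap is at (319,186), the pot at (226,181) and the slot at (180,182), so unit +y points left. I'll measure these next.

Run:
```python
from h import *
def cents(f,m,lo,hi):
    n,l,s,c=cv2.connectedComponentsWithStats(m.astype('uint8'))
    return [(c[i],s[i][:5]) for i in range(1,n) if lo<s[i][4]<hi]
for f in('top0','scene0'):
    im=ld(f)[0].astype(int); r,g,b=im[...,0],im[...,1],im[...,2]
    m=(r>g*1.5)&(r>90)
    for c,s in cents(f,m,25,200): print(f,c.round(1),s,ray(f,*c,.010).round(4))
im=ld('top0')[0]; 
cv2.imwrite('pics/c1.png',cv2.resize(im[145:220,145:260][:,:,::-1],None,fx=6.5,fy=6.5,interpolation=cv2.INTER_CUBIC))
cv2.imwrite('pics/c2.png',cv2.resize(im[110:270,280:440][:,:,::-1],None,fx=3.7,fy=3.7,interpolation=cv2.INTER_CUBIC))
g=cv2.cvtColor(im,cv2.COLOR_RGB2GRAY)
# slot: darkest in left unit
m=g<45
for c,s in cents('top0',m,60,900): print('dark',c.round(1),s,ray('top0',*c,.07).round(4))
print(proj('top0',[.5,0,.1]))
```

```text
top0 [370.5 188.3] [367 185   8   8  47] [ 0.6066 -0.2216  0.01  ]
top0 [369.6 231.9] [366 228   9   9  55] [ 0.4921 -0.2167  0.01  ]
top0 [332.3 233.9] [329 230   8   9  50] [ 0.4855 -0.1201  0.01  ]
top0 [298.5 249.2] [295 245   8   9  48] [ 0.4446 -0.0329  0.01  ]
dark [ 6.3 91.8] [  0  68  17  67 581] [0.835  0.7298 0.07  ]
dark [250.6  96.6] [239  81  21  31 432] [0.8312 0.0964 0.07  ]
dark [162.2 110.4] [145  95  28  23 114] [0.7906 0.3226 0.07  ]
dark [506.3 148.7] [499 134  13  40 306] [ 0.7029 -0.5507  0.07  ]
dark [495.8 168.5] [479 136  33  68 599] [ 0.6515 -0.521   0.07  ]
dark [406.5 144.3] [389 140  35  10 214] [ 0.7105 -0.3     0.07  ]
dark [  2.2 187.2] [  0 167   7  50 238] [0.5846 0.7131 0.07  ]
dark [223.  174.6] [215 169  21  17 127] [0.6252 0.1614 0.07  ]
dark [179.6 181.5] [163 176  34  13 385] [0.606  0.2695 0.07  ]
dark [319.2 187.9] [308 180  25  16 142] [ 0.5952 -0.0791  0.07  ]
dark [188.2 207.5] [170 207  37   2  73] [0.5409 0.245  0.07  ]
dark [  9.8 238. ] [  0 221  44  72 499] [0.4584 0.6803 0.07  ]
dark [  9.1 342.6] [  0 325  34  28 327] [0.2122 0.6556 0.07  ]
[287.76092754 224.59130828]
```

View pics/c1.png

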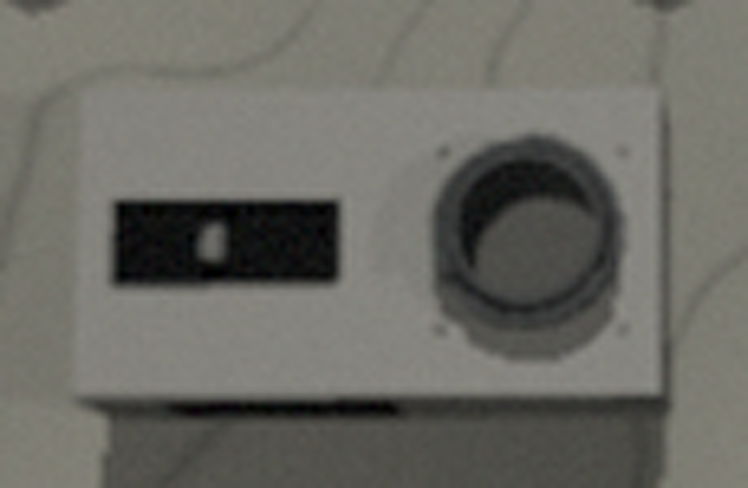

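View pics/c2.png

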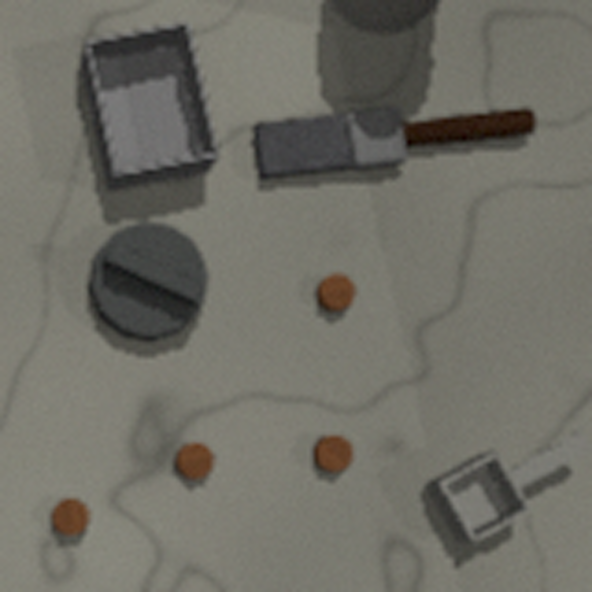

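Crop 1 shows the nub at (212,242), left of the slot centre (226,242), so the switch is on. The rim circle is centred near (528,225). Crop 2 shows the cap disc at about (148,276), with the bar sloping down and to the right.

Run:
```python
from h import *
c1=lambda u,v:(145+u/6.5-.5+.08,145+v/6.5-.5+.08)
p=lambda u,v,z:ray('top0',*c1(u,v),z)
rim=p(528,225,.1);sl=p(226.5,242.5,.07);nub=p(212,242,.071)
print('rim',rim,'slot',sl,'nub',nub,'dist',np.linalg.norm((sl-rim)[:2]))
print('deck corners',[p(u,v,.07)[:2].round(3) for u,v in((80,90),(661,90),(661,398),(78,398))])
c2=lambda u,v:(280+u/3.7-.4,110+v/3.7-.4)
print('cap',ray('top0',*c2(148,278),.024),'bar ends',ray('top0',*c2(103,265),.05),ray('top0',*c2(197,300),.05))
s=readout.read_state();r=R.from_rotvec(s['tcp_rot']);print(r.as_matrix().round(3))
T=cams.camera_info('wrist')['extrinsics'];print('cam in tool',r.inv().apply(T[:3,3]-s['tool_pos']).round(4),(r.inv().as_matrix()@T[:3,:3]).round(3))
print(rel(.606,.24,.231))
```

```text
rim [0.60799247 0.15130913 0.1       ] slot [0.60498776 0.26986545 0.07      ] nub [0.60491489 0.27525229 0.071     ] dist 0.11859438502574376
deck corners [array([0.664, 0.33 ]), array([0.668, 0.104]), array([0.547, 0.101]), array([0.544, 0.324])]
cap [ 0.61149697 -0.0861533   0.024     ] bar ends [ 0.61543459 -0.05195234  0.05      ] [ 0.59207431 -0.11628159  0.05      ]
[[-0.903  0.429 -0.001]
 [ 0.429  0.903 -0.002]
 [ 0.    -0.002 -1.   ]]
cam in tool [ 0.0713  0.0005 -0.1429] [[-0.    -0.96  -0.279]
 [ 1.    -0.    -0.   ]
 [ 0.    -0.279  0.96 ]]
[-0.44424093 -0.19742759 -0.00045529]
```

Rim-to-slot distance is 118.6 mm against 118 expected, unit yaw about 1.4°. Aligning tool y with unit y, then moving over for a wrist view.

```bash
python3 jog.py '[[[0, 0, 0], -0.157], [[0, 0, 0], -0.157], [[0, 0, 0], -0.157], [[0, 0, 0], 0]]' 0.3
python3 - <<'E'
from h import *
print(rel(.60,.26,.231)); print(R.from_rotvec(readout.read_state()['tcp_rot']).as_matrix().round(3), readout.read_state()['q'])
E
```

```text
time: 0.65
tool_pos: [0.2897, 0.6094, 0.2308]
tcp_rot: [0.04, -3.141, 0.001]
wrist_force: [0.7, -0.5, 0.6]
width: 0.296
grip_force: 0.0
[-3.01256756e-01 -3.57199522e-01 -9.13746348e-05]
[[-1.    -0.026 -0.   ]
 [-0.026  1.    -0.001]
 [ 0.    -0.001 -1.   ]] [ 1.09010619e+00  2.64271189e-01  1.60449741e+00 -2.14693236e-05
  1.27366139e+00 -5.06246821e-01]
```

```bash
python3 jog.py '[[[-0.037, -0.044, 0], 0], [[-0.037, -0.044, 0], 0], [[-0.037, -0.044, 0], 0], [[-0.037, -0.044, 0], 0], [[-0.037, -0.044, 0], 0]]'; python3 jog.py '[[[-0.037, -0.044, 0], 0], [[-0.037, -0.044, 0], 0], [[-0.037, -0.044, 0], 0], [[0, 0, 0], 0], [[0, 0, 0], 0]]'
python3 - <<'E'
from h import *
snap('wrist','w1'); print(proj('w1',[.605,.277,.071]))
E
```

```text
time: 1.27
tool_pos: [0.4817, 0.3932, 0.2312]
tcp_rot: [-0.038, 3.141, 0.0]
wrist_force: [0.4, 1.4, 0.2]
width: 0.298
grip_force: 0.0
time: 1.9
tool_pos: [0.595, 0.2657, 0.2309]
tcp_rot: [0.038, -3.14, -0.0]
wrist_force: [-0.2, -0.7, 0.6]
width: 0.303
grip_force: 0.0
[257.9014679  186.40335205]
```

View pics/w1.png

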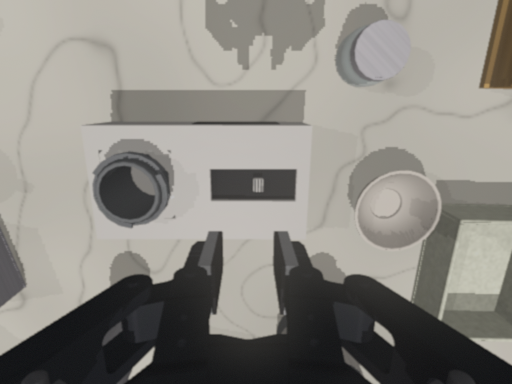

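Wrist view: nub at (258,185), within 1 px of the prediction, slot spanning x 210–297 and y 169–200, rim near (131,188). Measuring these precisely.

Run:
```python
from h import *
im=ld('w1')[0]; g=cv2.cvtColor(im,cv2.COLOR_RGB2GRAY)
print([ray('w1',u,v,.07)[:2].round(4) for u,v in((210.5,169),(296.5,169),(296.5,200.5),(210.5,200.5))])
print('slot c',ray('w1',253.5,184.8,.07)[:2],'nub',ray('w1',258.3,185,.071)[:2])
m=(g<95).astype('uint8'); m[:,185:]=0; m[:145]=0;m[236:]=0;m[:,:92]=0
cs=max(cv2.findContours(m,0,2)[0],key=cv2.contourArea);h=cv2.convexHull(cs);print(cv2.boundingRect(cs),cv2.fitEllipse(h))
cv2.imwrite('pics/c3.png',cv2.resize(im[140:235,80:185][:,:,::-1],None,fx=6,fy=6,interpolation=cv2.INTER_CUBIC))
```

```text
[array([0.5882, 0.2286]), array([0.5861, 0.3154]), array([0.6195, 0.3177]), array([0.6216, 0.2282])]
slot c [0.60367476 0.27247297] nub [0.60350649 0.27735795]
(99, 165, 56, 55) ((126.36154174804688, 192.21237182617188), (51.509586334228516, 58.36920928955078), 125.53457641601562)
```

View pics/c3.png

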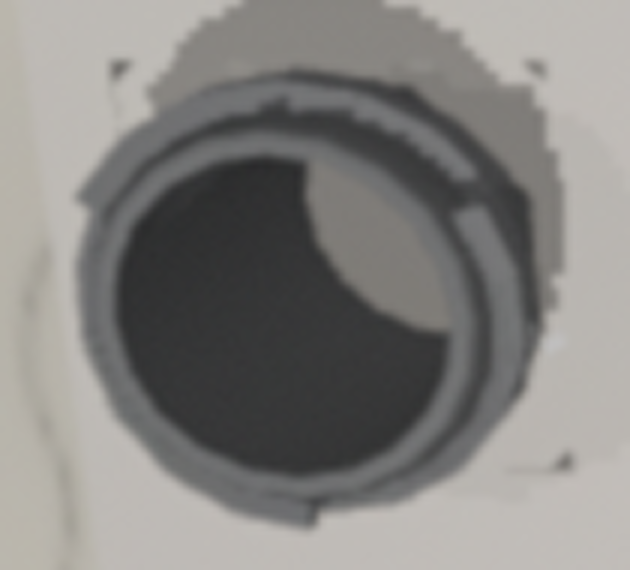

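Run:
```python
from h import *
print('mouth',ray('w1',128.2,192.1,.1)[:2]); print(rel(.604,.2765,.08),rel(.604,.2765,.066))
```

```text
mouth [0.60564699 0.1553657 ]
[-0.00982596  0.00979553  0.15099703] [-0.00983925  0.00979045  0.16499702]
```

```bash
python3 jog.py '[[[-0.005, 0.005, 0.05], 0], [[-0.005, 0.005, 0.05], 0], [[0, 0, 0.045], 0], [[0, 0, 0], 0]]'; python3 jog.py '[[[0, 0, 0.006], 0], [[0, 0, 0.006], 0], [[0, 0, 0.006], 0], [[0, 0, 0], 0]]'; python3 -c "
from h import *
snap('wrist','w2');print(readout.read_state()['tool_pos'],readout.read_state()['wrist_force'])"
```

```text
time: 2.45
tool_pos: [0.5999, 0.276, 0.0813]
tcp_rot: [0.045, -3.132, 0.006]
wrist_force: [-0.0, 0.2, -0.6]
width: 0.298
grip_force: 0.0
time: 2.95
tool_pos: [0.605, 0.2759, 0.0684]
tcp_rot: [-0.042, 3.141, -0.0]
wrist_force: [-0.2, -0.4, -0.9]
width: 0.301
grip_force: 0.0
[0.60508817 0.2759785  0.06856831] [-0.0924034 -0.0625892  0.31387  ]
```

View pics/w2.png

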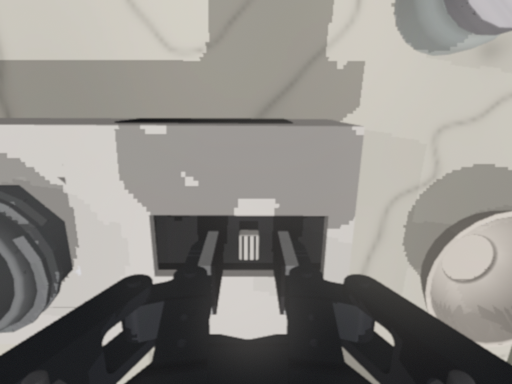

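The fingers straddle the nub at (249,245), centred in the slot. Lowering 2 mm and pushing toward the pot.

```bash
python3 jog.py '[[[0, 0, 0.002], 0], [[0, -0.007, 0], 0], [[0, -0.006, 0], 0], [[0, -0.006, 0], 0], [[0, 0, 0], 0]]';python3 jog.py '[[[0, -0.002, 0], 0], [[0, 0, 0], 0], [[0, 0, 0], 0]]'
```

```text
time: 3.62
tool_pos: [0.6055, 0.2565, 0.0663]
tcp_rot: [0.042, -3.141, 0.0]
wrist_force: [-0.5, 0.3, -0.5]
width: 0.303
grip_force: 0.1
time: 4.0
tool_pos: [0.6055, 0.2563, 0.0663]
tcp_rot: [-0.043, 3.141, 0.003]
wrist_force: [-0.3, 4.4, -1.5]
width: 0.3
grip_force: 2.6
```

Contact shows the nub hard against its stop. Backing off and lifting.

```bash
python3 jog.py '[[[0, 0.004, 0], 0], [[0, 0, -0.03], 0], [[0, 0, -0.05], 0], [[0, 0, -0.05], 0], [[0, 0, 0], 0]]' 0.6;  python3 - <<'E'
from h import *
im=snap('wrist','w3').astype(int)
u,v=proj('w3',[.6045,.265,.071]); print(u,v)
g=im[...,1]; a,b=int(v)-30,int(u)-60
dark=g<70
sub=dark[a:a+60,b:b+120]; ys,xs=np.nonzero(sub); x0,x1=xs.min()+b,xs.max()+b; y=int(np.median(ys))+a
row=g[y-3:y+4,x0:x1+1].mean(0); k=np.nonzero(row>90)[0]; k=k[(k>8)&(k<len(row)-8)]
print('slot cols',x0,x1,'nub cols',k.min()+x0,k.max()+x0)
sn=snap('top','t3').astype(int); m=(sn[...,0]>sn[...,1]*1.5)&(sn[...,0]>90)
n,l,s,c=cv2.connectedComponentsWithStats(m.astype('uint8'))
for i in range(1,n):
    if 25<s[i][4]<200: print(ray('t3',*c[i],.010).round(4))
print(rel(.4446,-.0329,.2),readout.read_state()['q'])
E
```

```text
time: 4.62
tool_pos: [0.6092, 0.26, 0.203]
tcp_rot: [-0.043, 3.13, 0.005]
wrist_force: [0.4, 0.1, 0.0]
width: 0.598
grip_force: 0.0
252.2417421593913 176.957492384672
slot cols 214 305 nub cols 246 258
[ 0.6062 -0.2212  0.01  ]
[ 0.4913 -0.2165  0.01  ]
[ 0.4844 -0.1196  0.01  ]
[ 0.4438 -0.0325  0.01  ]
[ 0.16918503 -0.28727224 -0.00308757] [ 3.66290047e-01  2.54909500e-01  1.67894346e+00 -7.02588948e-04
  1.20617564e+00 -1.23140944e+00]
```

Nub off confirmed: it sits at column 252 against a slot centre of 259.5. Moving to the first puck.

```bash
python3 jog.py '[[[0.028, -0.048, 0], 0], [[0.028, -0.048, 0], 0], [[0.028, -0.048, 0], 0], [[0.028, -0.048, 0], 0], [[0.028, -0.048, 0], 0]]'; python3 jog.py '[[[0.028, -0.047, 0], 0], [[0, 0, 0.05], 0], [[0, 0, 0.05], 0], [[0, 0, 0.03], 0], [[0, 0, 0], 0]]'
python3 - <<'E'
from h import *
im=snap('wrist','w4').astype(int); m=(im[...,0]>im[...,1]*1.5)&(im[...,0]>90)
n,l,s,c=cv2.connectedComponentsWithStats(m.astype('uint8'))
for i in range(1,n):
    if 60<s[i][4]: print(c[i].round(1),s[i],ray('w4',*c[i],.010).round(4), rel(*ray('w4',*c[i],.004)).round(4))
print(rel(.444,-.032,.004))
E
```

```text
time: 5.35
tool_pos: [0.4694, 0.0138, 0.1939]
tcp_rot: [0.044, -3.137, 0.001]
wrist_force: [0.7, -0.4, -0.3]
width: 0.602
grip_force: 0.0
time: 5.98
tool_pos: [0.4405, -0.032, 0.062]
tcp_rot: [0.042, -3.131, -0.002]
wrist_force: [0.1, -0.1, 0.2]
width: 0.602
grip_force: 0.0
[121.5 270.5] [105 255  35  33 871] [ 0.4857 -0.1202  0.01  ] [-0.0443 -0.0919  0.0598]
[-0.00155307  0.00015539  0.06014692]
```

Wrist and top agree to 1 mm on the neighbouring puck. Descending to grasp.

```bash
python3 jog.py '[[[-0.002, 0, 0.03], 0], [[0, 0, 0.027], 0], [[0, 0, 0], 0], [[0, 0, 0], 0]]'; python3 jog.py '[[[0, 0, 0], 0], [[0, 0, 0], 0], [[0, 0, 0], 0], [[0, 0, 0], 0], [[0, 0, 0], 0]]' 0 25; python3 jog.py '[[[0, 0, -0.05], 0], [[0, 0, -0.05], 0], [[0, 0, -0.045], 0], [[0, 0, 0], 0]]'; python3 -c "
from h import *
print(rel(.6065,.1535,.15))"
```

```text
time: 6.52
tool_pos: [0.4488, -0.0325, 0.0108]
tcp_rot: [-0.043, 3.139, -0.001]
wrist_force: [-0.0, -0.9, 0.3]
width: 0.601
grip_force: 0.0
time: 7.15
tool_pos: [0.4488, -0.0325, 0.0109]
tcp_rot: [-0.043, 3.139, -0.001]
wrist_force: [-0.7, 0.5, 6.2]
width: 0.265
grip_force: 24.2
time: 7.65
tool_pos: [0.4511, -0.0328, 0.1594]
tcp_rot: [-0.043, 3.131, -0.002]
wrist_force: [0.7, -0.7, 0.3]
width: 0.265
grip_force: 24.5
[-0.16033606  0.18204069  0.01078946]
```

Run:
```python
from h import *
im=snap('wrist','w5'); cv2.imwrite('pics/c5.png',im[180:384,100:400][:,:,::-1].repeat(2,0).repeat(2,1))
```

```text
(no output)
```

View pics/c5.png

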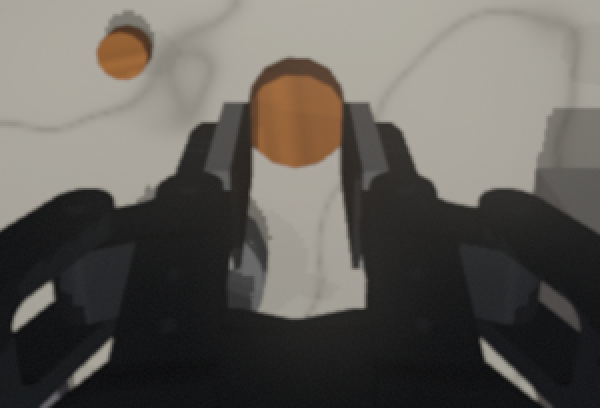

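The puck is held level at the fingertips, about 4 mm off the pad centre in tool x and hanging below the tips. I'll offset the drop to match.

```bash
python3 jog.py '[[[-0.033, 0.0364, 0], 0], [[-0.033, 0.0364, 0], 0], [[-0.033, 0.0364, 0], 0], [[-0.033, 0.0364, 0], 0], [[-0.033, 0.0364, 0], 0]]'; python3 jog.py '[[[0, 0, 0], 0], [[0, 0, 0], 0]]'; python3 -c "
from h import *
print(rel(.611,.1535,.113))"
```

```text
time: 8.32
tool_pos: [0.6068, 0.1551, 0.1518]
tcp_rot: [0.043, -3.138, 0.001]
wrist_force: [0.2, -0.3, 0.4]
width: 0.26
grip_force: 24.5
time: 8.57
tool_pos: [0.6057, 0.1536, 0.1522]
tcp_rot: [0.044, -3.137, 0.002]
wrist_force: [-1.0, 0.2, -0.3]
width: 0.265
grip_force: 24.6
[-0.00547829 -0.00019892  0.03918263]
```

```bash
python3 jog.py '[[[-0.0055, 0, 0.02], 0], [[0, 0, 0.019], 0], [[0, 0, 0], 0]]'; python3 jog.py '[[[0, 0, 0], 0], [[0, 0, 0], 0], [[0, 0, 0], 0]]' 0.6;python3 jog.py '[[[0, 0, -0.045], 0], [[0, 0, -0.045], 0], [[0, 0, 0], 0]]'
python3 - <<'E'
from h import *
im=snap('top','t6').astype(int); m=(im[...,0]>im[...,1]*1.5)&(im[...,0]>60)
n,l,s,c=cv2.connectedComponentsWithStats(m.astype('uint8'))
for i in range(1,n):
    if 8<s[i][4]<200: print(c[i].round(1),s[i][4],ray('t6',*c[i],.010).round(4))
print(rel(.4845,-.119,.2))
E
```

```text
time: 8.95
tool_pos: [0.61, 0.153, 0.1117]
tcp_rot: [0.041, -3.135, 0.002]
wrist_force: [-0.4, 0.1, 1.0]
width: 0.262
grip_force: 24.6
time: 9.32
tool_pos: [0.6134, 0.1544, 0.1162]
tcp_rot: [-0.043, 3.14, 0.0]
wrist_force: [0.7, 0.0, 0.3]
width: 0.601
grip_force: 0.0
time: 9.7
tool_pos: [0.6164, 0.1551, 0.2116]
tcp_rot: [-0.043, 3.131, 0.003]
wrist_force: [-0.6, -0.6, -0.2]
width: 0.603
grip_force: 0.0
[420.  141.8] 9 [ 0.7347 -0.3564  0.01  ]
[228.9 184.2] 40 [0.6117 0.151  0.01  ]
[370.  188.7] 55 [ 0.6055 -0.2202  0.01  ]
[369.5 232. ] 56 [ 0.4919 -0.2164  0.01  ]
[332.2 233.9] 51 [ 0.4854 -0.1199  0.01  ]
[ 0.13773163 -0.27006138  0.00762397]
```

Puck 1 is in the pot. Next puck.

```bash
python3 jog.py '[[[0.023, -0.045, 0], 0], [[0.023, -0.045, 0], 0], [[0.023, -0.045, 0], 0], [[0.023, -0.045, 0], 0], [[0.023, -0.045, 0], 0]]'; python3 jog.py '[[[0.023, -0.045, 0], 0], [[0, 0, 0.05], 0], [[0, 0, 0.05], 0], [[0, 0, 0.045], 0], [[0, 0, 0], 0]]'; python3 -c "
from h import *
print(rel(.4855,-.1195,.005))"
```

```text
time: 10.38
tool_pos: [0.5022, -0.0749, 0.2038]
tcp_rot: [0.043, -3.139, -0.0]
wrist_force: [-0.0, -0.6, 0.6]
width: 0.604
grip_force: 0.0
time: 11.0
tool_pos: [0.477, -0.1179, 0.0555]
tcp_rot: [0.042, -3.13, -0.005]
wrist_force: [-1.1, 0.3, -1.0]
width: 0.597
grip_force: 0.0
[-0.00897732 -0.00196996  0.05037783]
```

```bash
python3 jog.py '[[[0, -0.001, 0.015], 0], [[0, 0, 0], 0], [[0, 0, 0], 0], [[0, 0, 0], 0]]'; python3 -c "
from h import *
print(rel(.4855,-.1195,.004))"
```

```text
time: 11.5
tool_pos: [0.4833, -0.1207, 0.0465]
tcp_rot: [-0.043, 3.139, -0.001]
wrist_force: [0.1, -0.1, -0.5]
width: 0.599
grip_force: 0.0
[-0.00218686  0.00115562  0.04248411]
```

```bash
python3 jog.py '[[[-0.002, 0.001, 0.022], 0], [[0, 0, 0.02], 0], [[0, 0, 0], 0], [[0, 0, 0], 0]]';  python3 jog.py '[[[0, 0, 0], 0], [[0, 0, 0], 0], [[0, 0, 0], 0], [[0, 0, 0], 0], [[0, 0, 0], 0]]' 0 25; python3 jog.py '[[[0, 0, -0.05], 0], [[0, 0, -0.05], 0], [[0, 0, -0.045], 0], [[0, 0, 0], 0], [[0, 0, 0], 0]]'; python3 -c "
from h import *
print(rel(.608,.1535,.155))"
```

```text
time: 12.0
tool_pos: [0.4849, -0.1196, 0.0041]
tcp_rot: [-0.043, 3.14, -0.001]
wrist_force: [-0.3, 0.1, 0.2]
width: 0.603
grip_force: 0.0
time: 12.62
tool_pos: [0.4852, -0.1197, 0.0044]
tcp_rot: [-0.043, 3.14, -0.001]
wrist_force: [-1.8, -0.5, 6.2]
width: 0.273
grip_force: 24.5
time: 13.25
tool_pos: [0.4838, -0.1192, 0.1479]
tcp_rot: [0.043, -3.141, -0.0]
wrist_force: [0.5, 0.8, -1.0]
width: 0.279
grip_force: 24.7
[-0.13160637  0.26923569 -0.00711729]
```

```bash
python3 jog.py '[[[-0.022, 0.045, 0], 0], [[-0.022, 0.045, 0], 0], [[-0.022, 0.045, 0], 0], [[-0.022, 0.045, 0], 0], [[-0.022, 0.045, 0], 0]]'; python3 jog.py '[[[-0.021, 0.044, 0], 0], [[0, 0, 0], 0], [[0, 0, 0], 0], [[0, 0, 0], 0]]'; python3 -c "
from h import *
print(rel(.607,.1535,.108))"
```

```text
time: 13.88
tool_pos: [0.5868, 0.1098, 0.1454]
tcp_rot: [0.043, -3.137, 0.001]
wrist_force: [-0.0, -0.1, -0.4]
width: 0.277
grip_force: 24.7
time: 14.38
tool_pos: [0.6067, 0.1517, 0.1471]
tcp_rot: [0.041, -3.139, 0.001]
wrist_force: [0.5, 0.2, -0.5]
width: 0.279
grip_force: 24.7
[-0.00038442  0.00177812  0.03913361]
```

```bash
python3 jog.py '[[[0, 0.0018, 0.02], 0], [[0, 0, 0.019], 0], [[0, 0, 0], 0], [[0, 0, 0], 0]]'; python3 jog.py '[[[0, 0, 0], 0], [[0, 0, 0], 0], [[0, 0, 0], 0]]' 0.6;python3 jog.py '[[[0, 0, -0.045], 0], [[0, 0, -0.045], 0], [[0, 0, 0], 0], [[0, 0, 0], 0]]'
cat >> h.py <<'E'
def pucks(f):
    im=snap('top',f).astype(int); m=(im[...,0]>im[...,1]*1.5)&(im[...,0]>60)
    n,l,s,c=cv2.connectedComponentsWithStats(m.astype('uint8'))
    for i in range(1,n):
        if 8<s[i][4]<200: print(c[i].round(1),s[i][4],ray(f,*c[i],.010).round(4))
E
python3 - <<'E'
from h import *
pucks('t7'); print(rel(.4915,-.216,.2))
E
```

```text
time: 14.88
tool_pos: [0.6076, 0.1547, 0.1088]
tcp_rot: [0.042, -3.141, 0.0]
wrist_force: [0.2, -0.0, -0.0]
width: 0.276
grip_force: 24.7
time: 15.25
tool_pos: [0.6082, 0.155, 0.1098]
tcp_rot: [-0.043, 3.14, 0.0]
wrist_force: [-0.3, 0.5, -0.2]
width: 0.599
grip_force: 0.0
time: 15.75
tool_pos: [0.6077, 0.1549, 0.1994]
tcp_rot: [-0.043, 3.141, 0.0]
wrist_force: [-0.1, -0.2, -0.3]
width: 0.6
grip_force: 0.0
[220.2 182.3] 21 [0.6163 0.174  0.01  ]
[228.8 184.1] 40 [0.612  0.1513 0.01  ]
[370.2 188.5] 50 [ 0.606  -0.2208  0.01  ]
[369.3 232. ] 54 [ 0.4919 -0.2158  0.01  ]
[ 0.12557328 -0.36745809 -0.00144094]
```

```bash
python3 jog.py '[[[0.018, -0.0525, 0], 0], [[0.018, -0.0525, 0], 0], [[0.018, -0.0525, 0], 0], [[0.018, -0.0525, 0], 0], [[0.018, -0.0525, 0], 0]]'; python3 jog.py '[[[0.018, -0.0525, 0], 0], [[0.017, -0.0525, 0], 0], [[0, 0, 0.05], 0], [[0, 0, 0.05], 0], [[0, 0, 0.045], 0]]';python3 jog.py '[[[0, 0, 0], 0], [[0, 0, 0], 0], [[0, 0, 0], 0]]'; python3 -c "
from h import *
print(rel(.4918,-.216,.004))"
```

```text
time: 16.42
tool_pos: [0.523, -0.1112, 0.1973]
tcp_rot: [0.043, -3.138, -0.001]
wrist_force: [1.2, 0.1, 0.0]
width: 0.597
grip_force: 0.0
time: 17.05
tool_pos: [0.4907, -0.2153, 0.0509]
tcp_rot: [0.041, -3.138, -0.003]
wrist_force: [-0.3, -0.2, -0.8]
width: 0.598
grip_force: 0.0
time: 17.42
tool_pos: [0.4947, -0.2167, 0.0566]
tcp_rot: [-0.043, 3.138, -0.003]
wrist_force: [0.5, -0.5, 0.7]
width: 0.597
grip_force: 0.0
[0.00311574 0.00087099 0.05260014]
```

```bash
python3 jog.py '[[[0.003, 0.001, 0.027], 0], [[0, 0, 0.025], 0], [[0, 0, 0], 0], [[0, 0, 0], 0]]';  python3 jog.py '[[[0, 0, 0], 0], [[0, 0, 0], 0], [[0, 0, 0], 0], [[0, 0, 0], 0], [[0, 0, 0], 0]]' 0 25; python3 jog.py '[[[0, 0, -0.05], 0], [[0, 0, -0.05], 0], [[0, 0, -0.045], 0], [[0, 0, 0], 0], [[0, 0, 0], 0]]'; python3 -c "
from h import *
print(rel(.607,.1535,.15))"
```

```text
time: 17.92
tool_pos: [0.4913, -0.2156, 0.0041]
tcp_rot: [-0.043, 3.139, -0.002]
wrist_force: [-0.0, -0.3, -0.4]
width: 0.6
grip_force: 0.0
time: 18.55
tool_pos: [0.4911, -0.2155, 0.0039]
tcp_rot: [-0.043, 3.139, -0.002]
wrist_force: [-1.0, 0.3, 6.8]
width: 0.273
grip_force: 24.4
time: 19.18
tool_pos: [0.4895, -0.2148, 0.1471]
tcp_rot: [0.043, -3.141, -0.0]
wrist_force: [-0.5, -0.6, -0.2]
width: 0.279
grip_force: 24.7
[-0.12747696  0.36494729 -0.00288398]
```

```bash
python3 jog.py '[[[-0.0182, 0.052, 0], 0], [[-0.0182, 0.052, 0], 0], [[-0.0182, 0.052, 0], 0], [[-0.0182, 0.052, 0], 0], [[-0.0182, 0.052, 0], 0]]'; python3 jog.py '[[[-0.0182, 0.052, 0], 0], [[-0.0182, 0.053, 0], 0], [[0, 0, 0], 0], [[0, 0, 0], 0], [[0, 0, 0], 0]]'; python3 -c "
from h import *
print(rel(.607,.1535,.108))"
```

```text
time: 19.8
tool_pos: [0.5724, 0.0491, 0.1447]
tcp_rot: [0.043, -3.137, 0.0]
wrist_force: [1.0, -1.1, 0.6]
width: 0.277
grip_force: 24.7
time: 20.42
tool_pos: [0.6063, 0.1519, 0.1461]
tcp_rot: [0.041, -3.139, 0.001]
wrist_force: [-0.3, 0.1, -1.2]
width: 0.277
grip_force: 24.8
[-0.00087491  0.00156967  0.03809853]
```

```bash
python3 jog.py '[[[0, 0.001, 0.02], 0], [[0, 0, 0.018], 0], [[0, 0, 0], 0], [[0, 0, 0], 0]]'; python3 jog.py '[[[0, 0, 0], 0], [[0, 0, 0], 0], [[0, 0, 0], 0]]' 0.6;python3 jog.py '[[[0, 0, -0.045], 0], [[0, 0, -0.045], 0], [[0, 0, 0], 0], [[0, 0, 0], 0]]'
python3 - <<'E'
from h import *
pucks('t8'); print(rel(.606,-.22,.2))
E
```

```text
time: 20.92
tool_pos: [0.607, 0.1542, 0.1088]
tcp_rot: [0.042, -3.141, 0.0]
wrist_force: [-0.3, 0.6, 0.5]
width: 0.276
grip_force: 24.8
time: 21.3
tool_pos: [0.6076, 0.1545, 0.1098]
tcp_rot: [-0.043, 3.14, 0.0]
wrist_force: [-0.5, 0.4, -0.5]
width: 0.601
grip_force: 0.0
time: 21.8
tool_pos: [0.6071, 0.1544, 0.1994]
tcp_rot: [-0.043, 3.141, 0.0]
wrist_force: [-0.1, 0.6, 0.2]
width: 0.605
grip_force: 0.0
[415.3 142.2] 9 [ 0.7333 -0.3439  0.01  ]
[225.5 183.8] 70 [0.6125 0.16   0.01  ]
[370.2 188.7] 54 [ 0.6055 -0.2208  0.01  ]
[ 0.01061705 -0.37407999 -0.0016602 ]
```

```bash
python3 jog.py '[[[0.0015, -0.0535, 0], 0], [[0.0015, -0.0535, 0], 0], [[0.0015, -0.0535, 0], 0], [[0.0015, -0.0535, 0], 0], [[0.0015, -0.0535, 0], 0]]'; python3 jog.py '[[[0.0015, -0.0535, 0], 0], [[0.0015, -0.0535, 0], 0], [[0, 0, 0.05], 0], [[0, 0, 0.05], 0], [[0, 0, 0.045], 0]]';python3 jog.py '[[[0, 0, 0], 0], [[0, 0, 0], 0], [[0, 0, 0], 0]]'; python3 -c "
from h import *
pucks('t9');print(rel(.6055,-.2205,.004))"
```

```text
time: 22.48
tool_pos: [0.6056, -0.1146, 0.1971]
tcp_rot: [0.043, -3.138, -0.001]
wrist_force: [0.8, -0.7, 0.1]
width: 0.602
grip_force: 0.0
time: 23.1
tool_pos: [0.6047, -0.2199, 0.0503]
tcp_rot: [0.041, -3.137, -0.003]
wrist_force: [-0.3, -0.1, -0.5]
width: 0.597
grip_force: 0.0
time: 23.48
tool_pos: [0.6089, -0.221, 0.0571]
tcp_rot: [-0.043, 3.137, -0.003]
wrist_force: [0.2, -0.7, -0.3]
width: 0.602
grip_force: 0.0
[224.2 184.1] 49 [0.6117 0.1634 0.01  ]
[370.2 189. ] 49 [ 0.6048 -0.2207  0.01  ]
[0.00361595 0.0006705  0.05307728]
```

```bash
python3 jog.py '[[[0.0035, 0.0005, 0.027], 0], [[0, 0, 0.026], 0], [[0, 0, 0], 0], [[0, 0, 0], 0]]';  python3 jog.py '[[[0, 0, 0], 0], [[0, 0, 0], 0], [[0, 0, 0], 0], [[0, 0, 0], 0], [[0, 0, 0], 0]]' 0 25; python3 jog.py '[[[0, 0, -0.05], 0], [[0, 0, -0.05], 0], [[0, 0, -0.045], 0], [[0, 0, 0], 0], [[0, 0, 0], 0]]'; python3 -c "
from h import *
print(rel(.607,.1535,.15))"
```

```text
time: 24.02
tool_pos: [0.6048, -0.2204, 0.0032]
tcp_rot: [-0.043, 3.139, -0.002]
wrist_force: [-0.1, -0.2, -0.9]
width: 0.598
grip_force: 0.0
time: 24.65
tool_pos: [0.6047, -0.2204, 0.0031]
tcp_rot: [-0.043, 3.139, -0.002]
wrist_force: [-0.7, 0.4, 6.5]
width: 0.278
grip_force: 24.5
time: 25.28
tool_pos: [0.603, -0.2197, 0.146]
tcp_rot: [0.043, -3.141, -0.0]
wrist_force: [-0.7, -0.1, -1.4]
width: 0.27
grip_force: 24.7
[-0.01415509  0.37295891 -0.00397805]
```

```bash
python3 jog.py '[[[-0.002, 0.053, 0], 0], [[-0.002, 0.053, 0], 0], [[-0.002, 0.053, 0], 0], [[-0.002, 0.053, 0], 0], [[-0.002, 0.053, 0], 0]]'; python3 jog.py '[[[-0.002, 0.053, 0], 0], [[-0.002, 0.053, 0], 0], [[0, 0, 0], 0], [[0, 0, 0], 0], [[0, 0, 0], 0]]'; python3 -c "
from h import *
print(rel(.607,.1535,.108))"
```

```text
time: 25.9
tool_pos: [0.6042, 0.0469, 0.1435]
tcp_rot: [0.042, -3.137, 0.0]
wrist_force: [0.5, 0.4, 0.5]
width: 0.274
grip_force: 24.7
time: 26.52
tool_pos: [0.6067, 0.15, 0.1452]
tcp_rot: [0.041, -3.139, 0.001]
wrist_force: [0.9, -0.8, -0.7]
width: 0.276
grip_force: 24.8
[-0.00043383  0.00355553  0.03716512]
```

Releasing, then moving back to view the cap with the wrist camera.

```bash
python3 jog.py '[[[0, 0.003, 0.02], 0], [[0, 0, 0.018], 0], [[0, 0, 0], 0], [[0, 0, 0], 0]]'; python3 jog.py '[[[0, 0, 0], 0], [[0, 0, 0], 0], [[0, 0, 0], 0]]' 0.6;python3 jog.py '[[[0, 0, -0.045], 0], [[0, 0, -0.045], 0], [[0, -0.03, 0], 0], [[0, -0.055, 0], 0], [[0, -0.055, 0], 0]]'; python3 jog.py '[[[0.02, -0.055, 0], 0], [[0.02, -0.04, 0], 0], [[0, 0, 0], 0], [[0, 0, 0], 0], [[0, 0, 0], 0]]'
python3 - <<'E'
from h import *
pucks('t10'); im=snap('wrist','w10'); print(readout.read_state()['tool_pos'],proj('w10',[.611,-.085,.024]),readout.read_state()['q'])
E
```

```text
time: 27.02
tool_pos: [0.6071, 0.1541, 0.1078]
tcp_rot: [0.042, -3.141, 0.0]
wrist_force: [0.2, -0.0, -0.1]
width: 0.277
grip_force: 24.8
time: 27.4
tool_pos: [0.6076, 0.1545, 0.1089]
tcp_rot: [-0.043, 3.14, 0.0]
wrist_force: [-0.1, 0.2, 0.0]
width: 0.604
grip_force: 0.0
time: 28.02
tool_pos: [0.6112, 0.0135, 0.1989]
tcp_rot: [-0.045, 3.14, -0.0]
wrist_force: [1.0, -0.6, 0.0]
width: 0.605
grip_force: 0.0
time: 28.65
tool_pos: [0.5741, -0.0806, 0.1984]
tcp_rot: [-0.045, 3.141, 0.0]
wrist_force: [0.2, 0.5, 1.0]
width: 0.598
grip_force: 0.0
[226.4 183.6] 85 [0.6132 0.1577 0.01  ]
[ 0.57406668 -0.0804976   0.19828739] [242.11200702 206.16208114] [-1.82369124e-01  1.08103871e-01  1.84938065e+00  1.55267491e-04
  1.18399642e+00 -1.78216834e+00]
```

View pics/w10.png

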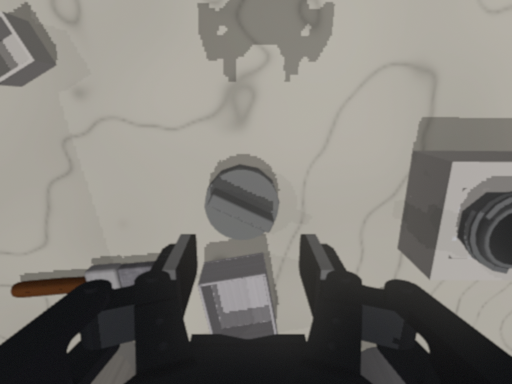

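The cap disc is at about (242,201), with the bar running from (212,185) to (273,215) and the tin just beyond it. The pot's red pixel area has grown, so puck 4 is in. Zooming in on the bar.

Run:
```python
from h import *
im=ld('w10')[0]; cv2.imwrite('pics/c10.png',cv2.resize(im[145:245,195:290][:,:,::-1],None,fx=6,fy=6,interpolation=cv2.INTER_CUBIC))
```

```text
(no output)
```

View pics/c10.png

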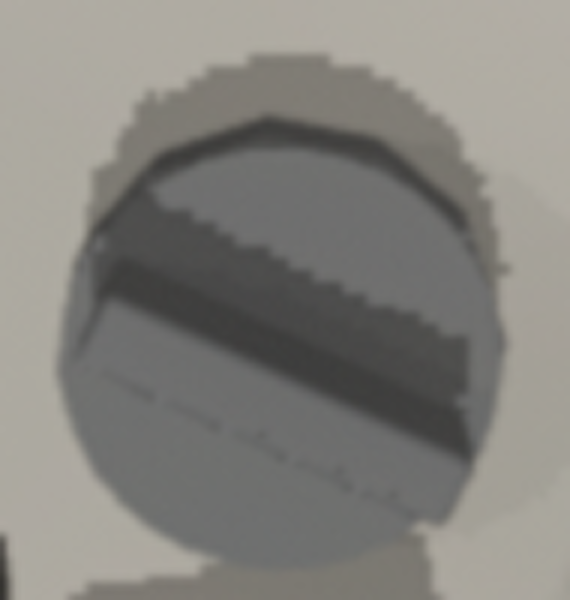

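Bar-top corners in the crop: (105,292), (472,462), (440,525) and (75,362). Disc-top centre is about (283,359).

Run:
```python
from h import *
p=lambda u,v,z:ray('w10',195+u/6-.42,145+v/6-.42,z)
c=np.array([p(u,v,.05)[:2] for u,v in((105,292),(472,462),(440,525),(75,362))]);print(c.round(4))
print(np.linalg.norm(np.roll(c,-1,0)-c,axis=1)); d=c[1]-c[0]+c[2]-c[3];a=np.degrees(np.arctan2(d[1],d[0]));print('bar centre',c.mean(0),'angle',a)
print('disc',p(283,359,.024), p(62,359,.024),p(505,359,.024))
s=readout.read_state();M=R.from_rotvec(s['tcp_rot']).as_matrix();ty=np.degrees(np.arctan2(M[1,1],M[0,1]));print('ty',ty,'CW turn',np.radians(ty-(a-90)))
```

```text
[[ 0.5895 -0.1148]
 [ 0.6178 -0.0527]
 [ 0.6295 -0.0576]
 [ 0.6018 -0.1198]]
[0.06826721 0.01268802 0.06816769 0.01332598]
bar centre [ 0.6096716  -0.08621645] angle 65.7741457585592
disc [ 0.60899952 -0.08544507  0.024     ] [ 0.61014349 -0.12560632  0.024     ] [ 0.60785049 -0.04510579  0.024     ]
ty 91.65838804445455 CW turn 2.022561579067714
```

Bar measures 68×13 mm against 70×14, centre (0.6097,-0.0862), angle 65.8°. Turning +2.02 rad.

```bash
python3 jog.py '[[[0, 0, 0], 0.184], [[0, 0, 0], 0.184], [[0, 0, 0], 0.184], [[0, 0, 0], 0.184], [[0, 0, 0], 0.184]]' 0.45; python3 jog.py '[[[0, 0, 0], 0.184], [[0, 0, 0], 0.184], [[0, 0, 0], 0.184], [[0, 0, 0], 0.184], [[0, 0, 0], 0.184]]';python3 jog.py '[[[0, 0, 0], 0.182], [[0, 0, 0], 0], [[0, 0, 0], 0]]'
cat >> h.py <<'E'
def ang():
    s=readout.read_state();M=R.from_rotvec(s['tcp_rot']).as_matrix();return np.degrees(np.arctan2(M[1,1],M[0,1])),s['q'][5]
E
python3 -c "
from h import *
print(rel(.6095,-.086,.1),ang())"
```

```text
time: 29.38
tool_pos: [0.574, -0.0807, 0.1982]
tcp_rot: [-1.363, -2.831, -0.0]
wrist_force: [0.0, -0.3, -0.1]
width: 0.451
grip_force: 0.0
time: 30.0
tool_pos: [0.5739, -0.0807, 0.1982]
tcp_rot: [-2.478, -1.931, 0.0]
wrist_force: [-0.3, -0.8, 0.3]
width: 0.453
grip_force: 0.0
time: 30.38
tool_pos: [0.5738, -0.0811, 0.1982]
tcp_rot: [-2.636, -1.709, 0.0]
wrist_force: [0.3, -0.3, -0.4]
width: 0.448
grip_force: 0.0
[0.01014016 0.0346188  0.09822554] (np.float64(-24.075869099743706), np.float64(0.23673090284962794))
```

```bash
python3 jog.py '[[[0.005, 0.0173, 0.04], 0], [[0.005, 0.0173, 0.04], 0], [[0, 0, 0.02], 0], [[0, 0, 0], 0], [[0, 0, 0], 0]]'; python3 -c "
from h import *
print(rel(.6095,-.086,.028),ang())"
```

```text
time: 31.0
tool_pos: [0.6098, -0.0868, 0.0997]
tcp_rot: [2.638, 1.704, 0.002]
wrist_force: [0.0, -0.1, -0.3]
width: 0.451
grip_force: 0.0
[ 0.00058058 -0.00076289  0.07171861] (np.float64(-24.26229991081906), np.float64(0.24164487632158385))
```

```bash
python3 jog.py '[[[0, -0.001, 0.035], 0], [[0, 0, 0.03], 0], [[0, 0, 0.006], 0], [[0, 0, 0], 0]]';  python3 jog.py '[[[0, 0, 0], 0], [[0, 0, 0], 0], [[0, 0, 0], 0], [[0, 0, 0], 0], [[0, 0, 0], 0]]' 0 40; python3 jog.py '[[[0, 0, -0.04], 0], [[0, 0, -0.05], 0], [[0, 0, -0.05], 0], [[0, 0, 0], 0], [[0, 0, 0], 0]]'; python3 -c "
from h import *
print(rel(.607,.154,.17),ang());snap('scene','s11');snap('wrist','w11')"
```

```text
time: 31.5
tool_pos: [0.6092, -0.0865, 0.0287]
tcp_rot: [2.638, 1.704, 0.002]
wrist_force: [0.1, 0.9, 0.4]
width: 0.452
grip_force: 0.0
time: 32.12
tool_pos: [0.6102, -0.0866, 0.0294]
tcp_rot: [2.637, 1.703, 0.004]
wrist_force: [0.1, 0.7, 6.3]
width: 0.154
grip_force: 40.0
time: 32.75
tool_pos: [0.6078, -0.0862, 0.1669]
tcp_rot: [-2.639, -1.704, 0.001]
wrist_force: [0.4, 0.4, -1.5]
width: 0.157
grip_force: 39.3
[ 0.21862531 -0.09959825 -0.00304212] (np.float64(-24.29320240758063), np.float64(0.24247379149399553))
```

View pics/w11.png

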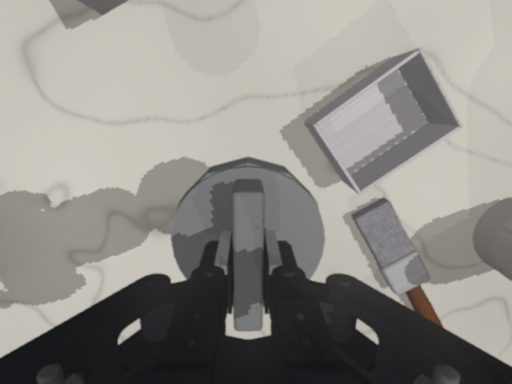

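The cap is held level and symmetric. Stopping short of the pot for a close look at the neck to refine its axis.

```bash
python3 jog.py '[[[0.043, -0.033, 0], 0], [[0.043, -0.033, 0], 0], [[0.043, -0.033, 0], 0], [[0, 0, 0], 0], [[0, 0, 0], 0]]'
python3 - <<'E'
from h import *
print('bar far end rel tool',ray('w11',249,181,.1875)); d=np.load('pics/w11.npz')
im=snap('wrist','w12'); u,v=proj('w12',[.6063,.1548,.1]).astype(int); print(u,v,readout.read_state()['tool_pos'])
a,b=max(v-60,0),max(u-70,0)
cv2.imwrite('pics/c12.png',cv2.resize(im[a:a+110,b:b+140][:,:,::-1],None,fx=5.4,fy=5.4,interpolation=cv2.INTER_CUBIC)); print(a,b)
E
```

```text
time: 33.48
tool_pos: [0.5703, 0.0718, 0.1657]
tcp_rot: [-2.638, -1.705, 0.004]
wrist_force: [0.1, -1.1, -1.2]
width: 0.153
grip_force: 39.4
bar far end rel tool [ 0.62379867 -0.04885093  0.1875    ]
246 71 [0.57069006 0.07124562 0.16600591]
11 176
```

View pics/c12.png

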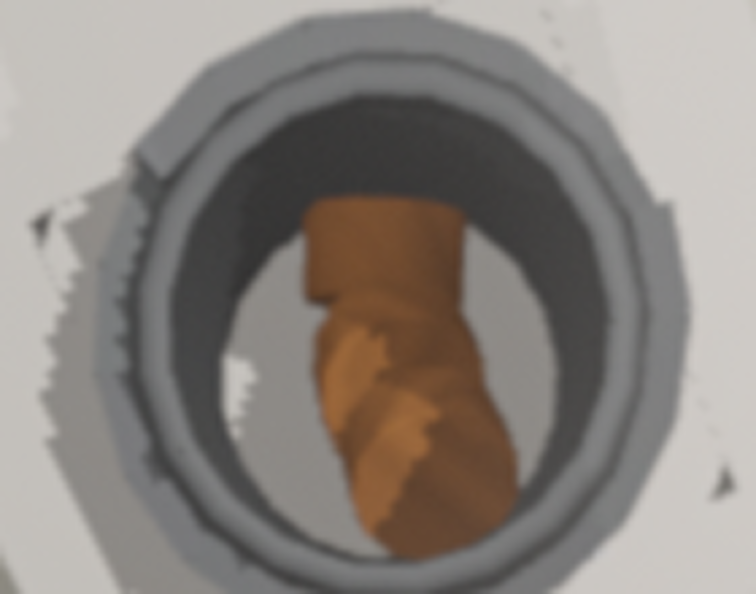

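The pot holds all four pucks, well below the rim. The mouth's inner edge is centred at about (390,326) in the crop.

Run:
```python
from h import *
P=ray('w12',247.9,71.0,.1);print('mouth',P,[np.linalg.norm(ray('w12',176+a/5.4-.4,11+b/5.4-.4,.1)-ray('w12',176+c/5.4-.4,11+d/5.4-.4,.1)) for a,b,c,d in((170,328,610,328),(390,95,390,562))])
s=readout.read_state();r=R.from_rotvec(s['tcp_rot'])
M=r.as_matrix()
T=cams.camera_info('wrist')['extrinsics'];z=s['tool_pos'][2]+.0206
im,K,_=ld('w11')
for v in(181,330):
    d=T[:3,:3]@np.linalg.solve(K,[249,v,1.]);q=T[:3,3]+d*(z-T[2,3])/d[2];print('bar',r.inv().apply(q-s['tool_pos']).round(4))
g=cv2.cvtColor(im,cv2.COLOR_RGB2GRAY);print(g[172:192,245:253].mean(1).round(),g[318:345,245:253].mean(1).round())
print(rel(P[0],P[1],.14),rel(.6063,.1548,.14),ang())
```

```text
mouth [0.60706849 0.1549486  0.1       ] [np.float64(0.05178251099464311), np.float64(0.051413711100939216)]
bar [ 0.0405 -0.0001 -0.0207]
bar [-0.0328 -0.0001 -0.0205]
[121. 121. 121. 120. 120. 120. 111.  86.  75.  76.  76.  76.  76.  76.
  76.  76.  76.  76.  77.  83.] [120. 120. 120. 120. 120. 120. 120. 120. 120. 120. 120. 118. 125. 157.
 182. 187. 187. 187. 188. 187. 172. 108.  41.  33.  34.  33.  32.]
[ 0.0912971  -0.0012457   0.02586841] [ 0.09084545 -0.00188497  0.02587009] (np.float64(-24.297855371703935), np.float64(0.5055986980687772))
```

Mouth (0.607,0.155), diameter 51.5 mm against 51. The cap is centred on the tool to about 1 mm. Moving over the pot and pre-turning 15° CCW.

```bash
python3 jog.py '[[[0.045, -0.0007, 0], 0], [[0.045, -0.0007, 0], 0], [[0, 0, 0], -0.13], [[0, 0, 0], -0.13], [[0, 0, 0], 0]]';python3 jog.py '[[[0, 0, 0], 0], [[0, 0, 0], 0]]'; python3 -c "
from h import *
print(rel(.6066,.1545,.14),ang())"
```

```text
time: 34.15
tool_pos: [0.6073, 0.1531, 0.1666]
tcp_rot: [-2.399, -2.028, 0.002]
wrist_force: [0.2, -0.8, -0.6]
width: 0.152
grip_force: 39.3
time: 34.4
tool_pos: [0.6071, 0.154, 0.1672]
tcp_rot: [2.398, 2.03, -0.0]
wrist_force: [0.3, -0.2, -0.6]
width: 0.156
grip_force: 39.3
[ 0.00046223 -0.00055842  0.0272086 ] (np.float64(-9.514026418012085), np.float64(0.37469331614099827))
```

```bash
python3 jog.py '[[[0, -0.0005, 0.015], 0], [[0, 0, 0.015], 0], [[0, 0, 0.005], 0], [[0, 0, 0], 0], [[0, 0, 0], 0]]';python3 jog.py '[[[0, 0, 0.003], 0], [[0, 0, 0.003], 0], [[0, 0, 0], 0], [[0, 0, 0], 0]]'
```

```text
time: 35.02
tool_pos: [0.6068, 0.1548, 0.1326]
tcp_rot: [2.396, 2.032, 0.001]
wrist_force: [-0.1, -0.1, -1.1]
width: 0.155
grip_force: 39.3
time: 35.52
tool_pos: [0.6064, 0.1546, 0.1263]
tcp_rot: [-2.396, -2.032, 0.0]
wrist_force: [0.1, 0.1, -0.7]
width: 0.157
grip_force: 39.3
```

```bash
python3 jog.py '[[[0, 0, 0.002], 0], [[0, 0, 0.002], 0], [[0, 0, 0], 0], [[0, 0, 0], 0]]';python3 jog.py '[[[0, 0, 0.001], 0], [[0, 0, 0], 0], [[0, 0, 0], 0]]'
```

```text
time: 36.02
tool_pos: [0.6065, 0.1547, 0.1223]
tcp_rot: [-2.396, -2.032, 0.0]
wrist_force: [0.0, 0.8, -0.7]
width: 0.152
grip_force: 39.3
time: 36.4
tool_pos: [0.6065, 0.1547, 0.1214]
tcp_rot: [2.396, 2.032, 0.0]
wrist_force: [-0.6, 0.0, -0.1]
width: 0.153
grip_force: 39.4
```

No contact at 0.1214, which is below the resting-on-threads height of 0.1244, so the lugs seem to be between the starts. Continuing down.

```bash
python3 jog.py '[[[0, 0, 0.002], 0], [[0, 0, 0.001], 0], [[0, 0, 0], 0], [[0, 0, 0], 0]]';python3 jog.py '[[[0, 0, 0.001], 0], [[0, 0, 0], 0], [[0, 0, 0], 0]]';python3 jog.py '[[[0, 0, 0.001], 0], [[0, 0, 0], 0], [[0, 0, 0], 0]]'
```

```text
time: 36.9
tool_pos: [0.6069, 0.1548, 0.1207]
tcp_rot: [2.395, 2.032, 0.002]
wrist_force: [-4.9, -0.5, 9.3]
width: 0.155
grip_force: 40.8
time: 37.28
tool_pos: [0.6069, 0.1549, 0.1205]
tcp_rot: [2.395, 2.032, 0.002]
wrist_force: [-5.6, -0.7, 12.7]
width: 0.153
grip_force: 41.4
time: 37.65
tool_pos: [0.607, 0.1549, 0.1203]
tcp_rot: [2.395, 2.032, 0.002]
wrist_force: [-8.2, -0.1, 17.7]
width: 0.154
grip_force: 41.9
```

Contact at 0.1208 matches lugs resting about 41° past a start. Lifting clear, turning 56° CCW, then lowering again.

```bash
python3 jog.py '[[[0, 0, -0.011], 0], [[0, 0, 0], -0.18], [[0, 0, 0], -0.18], [[0, 0, 0], -0.18], [[0, 0, 0], -0.18]]';python3 jog.py '[[[0, 0, 0], -0.18], [[0, 0, 0], -0.08], [[0, 0, 0], 0], [[0, 0, 0], 0]]'; python3 -c "
from h import *
print(rel(.6067,.1547,.12),ang())"
```

```text
time: 38.28
tool_pos: [0.6064, 0.1546, 0.127]
tcp_rot: [-1.518, -2.75, 0.0]
wrist_force: [0.9, 0.4, -1.4]
width: 0.152
grip_force: 39.4
time: 38.78
tool_pos: [0.6064, 0.1547, 0.1271]
tcp_rot: [-1.16, -2.92, 0.0]
wrist_force: [0.2, -0.4, -0.5]
width: 0.151
grip_force: 39.4
[-0.00017809  0.00023031  0.00714334] (np.float64(46.67499039715484), np.float64(-0.6047651730567463))
```

```bash
python3 jog.py '[[[0, 0, 0.003], 0], [[0, 0, 0.003], 0], [[0, 0, 0.002], 0], [[0, 0, 0], 0], [[0, 0, 0], 0]]';python3 jog.py '[[[0, 0, 0.001], 0], [[0, 0, 0.001], 0], [[0, 0, 0], 0], [[0, 0, 0], 0]]'
```

```text
time: 39.4
tool_pos: [0.6064, 0.1546, 0.1192]
tcp_rot: [-1.158, -2.92, 0.0]
wrist_force: [0.7, -1.2, -0.9]
width: 0.157
grip_force: 39.3
time: 39.9
tool_pos: [0.6065, 0.1546, 0.1172]
tcp_rot: [1.158, 2.92, -0.0]
wrist_force: [0.8, -0.1, -1.0]
width: 0.147
grip_force: 39.3
```

Past 0.1208 with no force, so the lugs are dropping between the starts. Finding the lower contact.

```bash
python3 jog.py '[[[0, 0, 0.001], 0], [[0, 0, 0], 0], [[0, 0, 0], 0]]';python3 jog.py '[[[0, 0, 0.001], 0], [[0, 0, 0], 0], [[0, 0, 0], 0]]'
```

```text
time: 40.28
tool_pos: [0.6066, 0.1547, 0.1167]
tcp_rot: [1.157, 2.92, 0.0]
wrist_force: [-1.0, 0.5, 2.4]
width: 0.155
grip_force: 39.8
time: 40.65
tool_pos: [0.6067, 0.1547, 0.1165]
tcp_rot: [1.157, 2.92, 0.001]
wrist_force: [-2.0, -0.3, 6.9]
width: 0.154
grip_force: 40.4
```

Contact at 0.1167 is the expected 8 mm drop. Loosening the fingers and turning CW like a wrench.

```bash
python3 jog.py '[[[0, 0, -0.001], 0], [[0, 0, 0], 0], [[0, 0, 0], 0]]' 0.19; python3 jog.py '[[[0, 0, 0], 0.15], [[0, 0, 0], 0.15], [[0, 0, 0], 0.15], [[0, 0, 0], 0.15], [[0, 0, 0], 0.15]]'; python3 -c "
from h import *
s=readout.read_state();print(s['torque'],ang())";python3 jog.py '[[[0, 0, 0.001], 0.15], [[0, 0, 0.001], 0.15], [[0, 0, 0.001], 0.15], [[0, 0, 0], 0.15], [[0, 0, 0], 0.15]]'; python3 -c "
from h import *
s=readout.read_state();print(s['torque'],ang())"
```

```text
time: 41.02
tool_pos: [0.6063, 0.1546, 0.1158]
tcp_rot: [-1.158, -2.92, 0.0]
wrist_force: [-0.0, 0.6, -0.1]
width: 0.188
grip_force: 0.0
time: 41.65
tool_pos: [0.6062, 0.1546, 0.1157]
tcp_rot: [-2.152, -2.288, 0.001]
wrist_force: [0.8, 0.8, -0.9]
width: 0.189
grip_force: 0.1
[ 0.02322753 -0.05132663 -0.00408221] (np.float64(3.4975716821124845), np.float64(0.14883606586308984))
time: 42.28
tool_pos: [0.6062, 0.1546, 0.1129]
tcp_rot: [-2.841, -1.341, 0.001]
wrist_force: [0.1, -0.6, -0.9]
width: 0.188
grip_force: 0.4
[ 0.01224027  0.00776762 -0.03967436] (np.float64(-39.47359084017006), np.float64(0.8988519814265048))
```

```bash
python3 jog.py '[[[0, 0, 0.001], 0.13], [[0, 0, 0.001], 0.13], [[0, 0, 0], 0.13], [[0, 0, 0], 0.13], [[0, 0, 0], 0]]'; python3 -c "
from h import *
s=readout.read_state();print(s['torque'],ang())";python3 jog.py '[[[0, 0, 0], 0.1], [[0, 0, 0], 0.1], [[0, 0, 0], 0]]'; python3 -c "
from h import *
s=readout.read_state();print(s['torque'],ang())"
```

```text
time: 42.9
tool_pos: [0.6063, 0.1546, 0.1109]
tcp_rot: [3.089, 0.575, -0.001]
wrist_force: [0.1, 0.1, 0.6]
width: 0.192
grip_force: 0.0
[ 0.04480444 -0.03219818  0.01564619] (np.float64(-68.90487870726277), np.float64(1.412514054770118))
time: 43.28
tool_pos: [0.6064, 0.1546, 0.1111]
tcp_rot: [3.13, 0.266, -0.001]
wrist_force: [-0.3, -0.5, -0.1]
width: 0.188
grip_force: 0.0
[ 0.01303596 -0.0275826  -0.03412162] (np.float64(-80.27073012924885), np.float64(1.610847273425003))
```

```bash
for i in 1; do python3 jog.py '[[[0, 0, 0], 0.07], [[0, 0, 0], 0.07], [[0, 0, 0], 0]]'; done; python3 -c "
from h import *
s=readout.read_state();print(s['torque'],ang())";python3 jog.py '[[[0, 0, 0], 0.07], [[0, 0, 0], 0], [[0, 0, 0], 0]]'; python3 -c "
from h import *
s=readout.read_state();print(s['torque'],ang()); snap('wrist','w13'); snap('scene','s13')"
```

```text
time: 43.65
tool_pos: [0.6065, 0.1546, 0.1112]
tcp_rot: [3.141, 0.047, -0.0]
wrist_force: [-0.0, 0.3, 0.0]
width: 0.186
grip_force: 0.1
[-0.08664254 -0.07497712 -0.0321215 ] (np.float64(-88.27085678280281), np.float64(1.7505206192940457))
time: 44.02
tool_pos: [0.6065, 0.1547, 0.1113]
tcp_rot: [3.141, -0.064, -0.0]
wrist_force: [0.6, -0.9, -0.7]
width: 0.193
grip_force: 0.1
[0.00288314 0.00134516 0.01333384] (np.float64(-92.33626414446739), np.float64(1.8214865817965142))
```

View pics/w13.png

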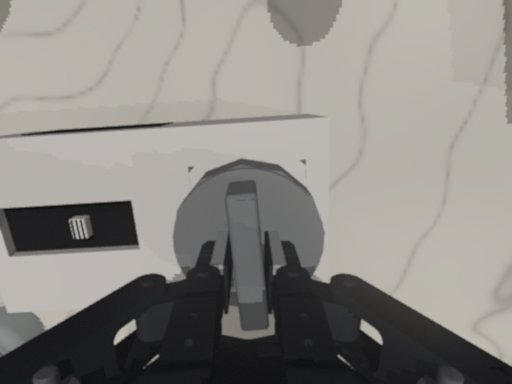

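The bar trails the fingers by the slack (its edge runs (245,185) to (252,328)), and there's no stiffness yet. Continuing.

```bash
for i in 1; do python3 jog.py '[[[0, 0, 0], 0.07], [[0, 0, 0], 0], [[0, 0, 0], 0]]'; python3 -c "
from h import *
s=readout.read_state();print(s['torque'],ang())"; done; python3 jog.py '[[[0, 0, 0], 0.07], [[0, 0, 0], 0], [[0, 0, 0], 0]]'; python3 -c "
from h import *
s=readout.read_state();print(s['torque'],ang())"; python3 jog.py '[[[0, 0, 0], 0.07], [[0, 0, 0], 0], [[0, 0, 0], 0]]'; python3 -c "
from h import *
s=readout.read_state();print(s['torque'],ang())"
```

```text
time: 44.5
tool_pos: [0.6064, 0.1546, 0.1112]
tcp_rot: [3.137, -0.175, -0.0]
wrist_force: [-0.3, -0.6, 0.4]
width: 0.189
grip_force: 0.2
[-0.10360072 -0.01119158 -0.03677271] (np.float64(-96.4006519549962), np.float64(1.8923758613542874))
time: 44.88
tool_pos: [0.6066, 0.1545, 0.1113]
tcp_rot: [3.129, -0.285, 0.0]
wrist_force: [0.6, -1.7, -1.0]
width: 0.186
grip_force: 0.8
[-0.14470372 -0.11574837  0.00399695] (np.float64(-100.41074870720172), np.float64(1.9624018987031278))
time: 45.25
tool_pos: [0.6068, 0.1545, 0.1113]
tcp_rot: [3.117, -0.394, 0.001]
wrist_force: [2.7, -2.1, -2.6]
width: 0.189
grip_force: 2.9
[-0.19047166 -0.38020696  0.15214121] (np.float64(-104.41988164985253), np.float64(2.0324042460564424))
```

```bash
python3 jog.py '[[[0, 0, 0], 0.07], [[0, 0, 0], 0], [[0, 0, 0], 0]]'; python3 -c "
from h import *
s=readout.read_state();print(s['torque'],ang())"; python3 jog.py '[[[0, 0, 0], 0.05], [[0, 0, 0], 0], [[0, 0, 0], 0]]'; python3 -c "
from h import *
s=readout.read_state();print(s['torque'],ang())
snap('wrist','w14')
for f in('w13','w14'):
    g=cv2.cvtColor(ld(f)[0],cv2.COLOR_RGB2GRAY).astype(int)
    for v in(200,215,300,318): print(f,v,g[v,215:285:2])
"
```

```text
time: 45.62
tool_pos: [0.6069, 0.1544, 0.1113]
tcp_rot: [3.101, -0.503, 0.001]
wrist_force: [3.8, -2.6, -3.9]
width: 0.197
grip_force: 7.2
[-0.36515871 -0.7228171   0.14248414] (np.float64(-108.4253749974245), np.float64(2.102321856850576))
time: 46.0
tool_pos: [0.607, 0.1544, 0.1113]
tcp_rot: [3.087, -0.58, 0.002]
wrist_force: [5.0, -3.0, -4.4]
width: 0.194
grip_force: 12.0
[-0.38374479 -0.78173944  0.3726365 ] (np.float64(-111.28053165751774), np.float64(2.152291414448439))
w13 200 [105 106 106 106 104  91 102 110 110 110 108  95  94  95  94 102 110 110
 106 103  95  88 110 110 111 111 111 111 111 111 112 112 111 112 111]
w13 215 [105 104 105 104 105 102  88 101 109 109 109 109 109 109 110 109 110 110
 110 109 102  89 100 110 110 111 110 110 110 109 109 110 111 110 110]
w13 300 [ 32  26  26  26  29  34  38  54  74  73  73  72  96 105 107 107 107 107
 107 107 106 106 107 103  73  63  35  29  32  30  30  28  30  31  33]
w13 318 [ 27  22  25  53 119 125 125 125 125 124 124 124 102  68  72  73  73  73
  73  73  73  72  73  74  72  70  66 113 124 115  44  28  27  30  30]
w14 200 [107 106 106  96  98 108 111 110 103  95  99 105 110 111 110 111 110 109
 100  82  74 108 111 111 111 111 111 111 112 111 111 112 112 112 112]
w14 215 [106 104 105 105 101  93 105 110 109 109 109 109 111 109 109 109 109 109
 108 100  81  66  78  83 106 110 109 110 110 110 111 110 110 110 110]
w14 300 [35 32 27 28 30 35 32 54 69 69 71 71 65 68 70 69 70 69 69 74 75 68 68 73
 98 85 45 43 45 34 33 31 32 33 33]
w14 318 [ 30  26  28  92 177 179 177 176 173 169 165 164 166 163  86  72  74  74
  75  73  75  75  75  74  74  73  72  65  88 118  48  30  28  31  32]
```

Torque climbs to about 0.4 N·m with the cap no longer following, so it's stiff. Backing off inside the slack, opening and lifting to inspect.

```bash
python3 jog.py '[[[0, 0, 0], -0.12], [[0, 0, 0], -0.05], [[0, 0, 0], 0], [[0, 0, 0], 0]]' 0.19; python3 jog.py '[[[0, 0, 0], 0], [[0, 0, 0], 0], [[0, 0, 0], 0]]' 0.4; python3 jog.py '[[[0, 0, -0.03], 0], [[0, 0, -0.04], 0], [[-0.04, 0, -0.02], 0], [[-0.03, 0, 0], 0], [[0, 0, 0], 0]]';  python3 jog.py '[[[0, 0, 0], 0], [[0, 0, 0], 0]]'
python3 - <<'E'
from h import *
im=snap('wrist','w15'); snap('top','t15'); snap('scene','s15'); u,v=proj('w15',[.607,.1547,.11]).astype(int); print(u,v)
u2,v2=proj('s15',[.607,.1547,.1]).astype(int);s=ld('s15')[0]
A=cv2.resize(im[max(v-75,0):max(v-75,0)+150,u-65:u+65],(520,600),interpolation=cv2.INTER_CUBIC); B=cv2.resize(s[v2-60:v2+60,u2-28:u2+28],(280,600),interpolation=cv2.INTER_CUBIC)
print('offs',u-65,max(v-75,0),u2-28,v2-60); cv2.imwrite('pics/c15.png',np.hstack([A,B])[:,:,::-1]); print(ang())
E
```

```text
time: 46.55
tool_pos: [0.6061, 0.155, 0.1114]
tcp_rot: [-3.125, 0.32, 0.001]
wrist_force: [-0.1, 0.1, 0.3]
width: 0.19
grip_force: 0.0
time: 46.92
tool_pos: [0.6064, 0.1547, 0.1113]
tcp_rot: [-3.125, 0.319, 0.0]
wrist_force: [-0.9, -0.5, 0.1]
width: 0.4
grip_force: 0.0
time: 47.55
tool_pos: [0.5365, 0.1691, 0.2017]
tcp_rot: [-3.125, 0.317, -0.0]
wrist_force: [0.3, 0.1, 0.6]
width: 0.4
grip_force: 0.0
time: 47.8
tool_pos: [0.5387, 0.1686, 0.201]
tcp_rot: [3.125, -0.319, -0.0]
wrist_force: [-0.4, -0.0, -0.0]
width: 0.405
grip_force: 0.0
248 104
offs 183 29 258 100
(np.float64(-101.66737341218318), np.float64(2.0337840184123666))
```

View pics/c15.png

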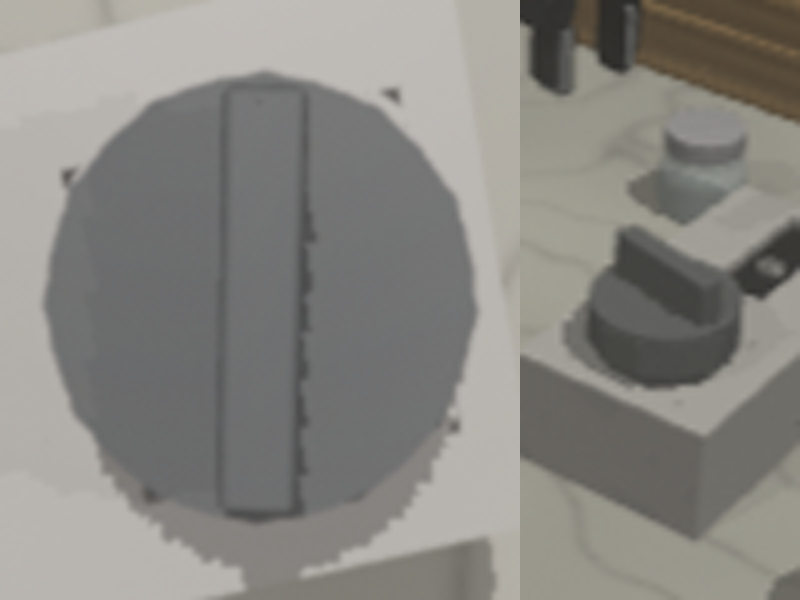

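Left: the bar's top corners are (227,88), (303,90), (296,516) and (222,512). Right: the cap sits square on the neck. Checking its height from the apparent sizes.

Run:
```python
from h import *
p=lambda u,v,z:ray('w15',183+u/4-.4,29+v/4-.4,z)
for z in(.13,.138):
    a,b=(p(227,88,z)+p(303,90,z))/2,(p(222,512,z)+p(296,516,z))/2
    print(z,'bar len',np.linalg.norm(a-b),'centre',(a+b)/2,'ang',np.degrees(np.arctan2(*(a-b)[1::-1])))
for z in(.104,.111): print(z,'disc dia',np.linalg.norm(p(45,305,z)-p(477,305,z)))
# scene: skirt bottom to deck: front point of skirt
q=lambda u,v,z:ray('s15',258+u/5-.4,100+v/5-.4,z)
s=lambda u,v:(258+(u-520)/5-.4,100+v/5-.4)
C=np.array([.607,.1547]);o=ld('s15')[2][:2,3];d=(o-C)/np.linalg.norm(o-C)
for h in(.08,.084,.088): P=np.r_[C+d*.0405,h];print('skirt front',h,((proj('s15',P)-[258,100]+.4)*5+[520,0]).round(1))
for h in(.104,.108,.112): P=np.r_[C+d*.0405,h];print('disc front',h,((proj('s15',P)-[258,100]+.4)*5+[520,0]).round(1))
print(rel(.6045,.262,.2))
```

```text
0.13 bar len 0.0686370358101234 centre [0.60573958 0.15507465 0.13      ] ang -12.517716056812905
0.138 bar len 0.06606944341101993 centre [0.6057972  0.15507534 0.138     ] ang -12.517716056812903
0.104 disc dia 0.0813227406737364
0.111 disc dia 0.07894940820493497
skirt front 0.08 [657.3 378.5]
skirt front 0.084 [657.7 372.2]
skirt front 0.088 [658.1 365.9]
disc front 0.104 [659.7 340.3]
disc front 0.108 [660.1 333.8]
disc front 0.112 [660.5 327.2]
[ 0.04581166 -0.10483882  0.00085247]
```

Bar length 68.6 mm at z=0.13 (the same 68 mm measured earlier), disc diameter 81.3 mm at z=0.104, and the skirt front edge is at the 0.080 position. The cap is fully down and square. Turning to the switch.

```bash
python3 jog.py '[[[0, 0, 0], -0.115], [[0, 0, 0], -0.115], [[0, 0, 0], 0], [[0, 0, 0], 0]]' 0.3; python3 -c "
from h import *
print(rel(.605,.2655,.2),ang())"
```

```text
time: 48.45
tool_pos: [0.538, 0.1687, 0.2011]
tcp_rot: [3.141, 0.039, -0.0]
wrist_force: [-0.1, 0.5, 0.2]
width: 0.297
grip_force: 0.0
[ 0.06932428 -0.09510528  0.00110408] (np.float64(-88.58259345994456), np.float64(1.8057332113678233))
```

```bash
python3 jog.py '[[[0.035, -0.0475, 0], 0], [[0.034, -0.0475, 0], 0], [[0, 0, 0.05], 0], [[0, 0, 0.05], 0], [[0, 0, 0], 0]]';python3 jog.py '[[[0, 0, 0.01], 0], [[0, 0, 0], 0], [[0, 0, 0], 0]]'
python3 - <<'E'
from h import *
print(rel(.605,.2655,.067),ang())
im=snap('wrist','w16'); f='w16'
# nub predicted at both hypotheses
for y in(.2655,.2795): print(proj(f,[.6045,y,.071]))
g=im[...,1].astype(int); u,v=proj(f,[.6045,.2655,.071]).astype(int); print(u,v); print(g[v-4:v+4,u-40:u+70].mean(0).astype(int)[::3])
E
```

```text
time: 49.08
tool_pos: [0.6, 0.264, 0.0956]
tcp_rot: [3.137, 0.041, -0.017]
wrist_force: [-0.8, 0.8, -0.5]
width: 0.294
grip_force: 0.0
time: 49.45
tool_pos: [0.6057, 0.266, 0.0936]
tcp_rot: [-3.14, -0.041, -0.005]
wrist_force: [-0.7, 0.5, 0.0]
width: 0.299
grip_force: 0.0
[-0.00081668  0.00047379  0.02655684] (np.float64(-88.48658971217476), np.float64(1.9205040483921134))
[249.78984522 231.35039981]
[225.78999986 230.76675641]
249 231
[ 73  74  74  58  44  47  48  48  48  48  48 100 111 185 105 179 140  73
  51  51  51  51  49  70  78  77  76  53  53  54  54  55  55  56  72 156
 178]
```

The nub shows at columns 242–257, centred between the fingers. Descending into the slot and pushing it away from the pot (tool −y = world +y).

```bash
python3 jog.py '[[[0, 0, 0.012], 0], [[0, 0, 0.008], 0], [[0, 0, 0.006], 0], [[0, 0, 0], 0], [[0, 0, 0], 0]]'; python3 jog.py '[[[0, -0.007, 0], 0], [[0, -0.006, 0], 0], [[0, -0.006, 0], 0], [[0, -0.002, 0], 0], [[0, 0, 0], 0]]';python3 jog.py '[[[0, -0.002, 0], 0], [[0, 0, 0], 0], [[0, 0, 0], 0]]'
```

```text
time: 50.12
tool_pos: [0.6044, 0.2657, 0.0652]
tcp_rot: [3.141, 0.042, 0.0]
wrist_force: [-0.8, 0.1, -0.5]
width: 0.301
grip_force: 0.0
time: 50.75
tool_pos: [0.6041, 0.2862, 0.0656]
tcp_rot: [3.14, 0.043, 0.001]
wrist_force: [0.7, -3.8, 2.2]
width: 0.3
grip_force: 1.9
time: 51.12
tool_pos: [0.6041, 0.2864, 0.0656]
tcp_rot: [3.138, 0.043, 0.0]
wrist_force: [1.1, -9.0, 2.7]
width: 0.301
grip_force: 4.4
```

```bash
python3 jog.py '[[[0, 0.005, 0], 0], [[0, 0, -0.03], 0], [[0, 0, -0.05], 0], [[0, 0, -0.05], 0], [[0, 0, 0], 0]]';python3 jog.py '[[[0, 0, -0.03], 0], [[0, 0, 0], 0], [[0, 0, 0], 0]]'
python3 - <<'E'
from h import *
im=snap('wrist','w17'); g=im[...,1].astype(int)
for y in(.2645,.2785): print(proj('w17',[.6045,y,.071]).round(1))
u,v=proj('w17',[.604,.2715,.07]).astype(int); row=g[v-4:v+5].mean(0)
x=np.nonzero(row[u-60:u+60]<75)[0]+u-60; k=np.nonzero(row[x.min():x.max()]>90)[0]+x.min(); print('slot',x.min(),x.max(),'nub',k.min(),k.max())
pucks('t17')
a,b=ld('top0')[0].astype(int),ld('t17')[0].astype(int); d=(abs(a-b).max(2)>45).astype('uint8')
n,l,s,c=cv2.connectedComponentsWithStats(d)
for i in range(1,n):
    if s[i][4]>25: print('chg',c[i].round(),s[i][4])
E
```

```text
time: 51.75
tool_pos: [0.6071, 0.2859, 0.2019]
tcp_rot: [-3.136, -0.042, -0.016]
wrist_force: [0.1, 0.4, -0.7]
width: 0.301
grip_force: 0.0
time: 52.12
tool_pos: [0.6031, 0.2836, 0.2235]
tcp_rot: [3.141, 0.042, -0.003]
wrist_force: [-0.3, 0.3, -0.4]
width: 0.3
grip_force: 0.0
[267.7 176.5]
[253.6 176.2]
slot 218 302 nub 248 258
chg [110. 128.] 6458
chg [ 49. 123.] 81
chg [221. 166.] 27
chg [221. 175.] 85
chg [319. 188.] 969
chg [ 77. 188.] 335
chg [145. 294.] 18323
chg [370. 190.] 113
chg [369. 233.] 114
chg [332. 235.] 114
chg [298. 251.] 123
chg [  4. 331.] 112
chg [ 18. 354.] 91
chg [ 40. 380.] 292
```

The nub centre (253) is now on the +y side of the slot centre (260), so the switch is on. No pucks remain on the counter and the bystanders are unchanged. Handing in.

```bash
python3 -c "
from workcell import bot, cams, ticket, readout
print(ticket.finish_job())"
```

```text
the job is handed in; nothing more can be done
None
```

I switched the deodoriser off, dropped in all four pucks, screwed the cap fully down and square, switched it back on, left the other items in place and handed the job in; `finish_job()` returned no verdict.

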